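# Sweep the ferrules off the board into the catch tray

### The arm

A 6-joint arm with a two-finger parallel gripper is mounted at the origin on the work surface. World frame = base frame: x ahead of the robot, y to its left, z up, the work surface at z = 0. Lengths are in m, angles in rad, forces in N, time in s.
With the tool pointing down it reaches from about 0.25 to 0.8 m from the base axis. Payload 8.5 kg.
Tool frame: the origin (TCP) lies between the finger pads; the fingertips stand ctrl.tip_reach ahead of it and the grasp point (between the pads) lies 6 mm ahead of it (ctrl.tip_reach is the distance from the TCP to the fingertips, in m); z points along the fingers, y is the line along which they close (so a half turn about z gives the same grasp; the last joint's range is limited). The gripper opens to 85 mm and grips with 20 to 120 N. Pads are 22 mm wide; open, the fingers measure 114 mm over their backs; the gripper's body (76 mm by 85 mm) begins 54 mm behind the grasp point. The pads swing forward as they close: fully open they stand 13 mm farther back than shut.
Start: joints at [-1.307, 0.238, -0.013, 1.319, 0, 1.571], TCP at [0.137, -0.507, 0.256] pointing down, gripper open.
Joint ranges: [-2.66, 2.66], [-1.03, 1.9], [-1.14, 1.46], [-1.82, 2.27], [-1.45, 1.34], [-3.14, 3.14]. Speed limits (rad/s): [2.22, 2.22, 2.79, 3.14, 3.14, 3.14].

### API

Orientations are given as a unit quaternion [x, y, z, w].
In Python, from rig import ctrl gives the robot as it stands.
- The arm moves only by the shell command python3 -m inch 'ROWS' [FORCE]. ROWS is JSON, a list of rows, each an object with "dp": the shift along the tool's x, y, z each as a share of 0.1 m, from -1 to 1, a list of three; "delta_rot": the turn, a rotation vector about the tool's x, y, z each as a share of 0.5 rad, from -1 to 1, a list of three; "grip": the gripper command: -1 is shut, 1 is fully open, values between are in proportion. In form: [{"dp": [x, y, z], "delta_rot": [rx, ry, rz], "grip": grip}, ...]. A call has exactly 5 rows; each row is the pose to reach, as a shift and turn from the pose commanded when the call began, along the tool's axes at that moment; what a row does not reach only later rows make up. A row lasts 1/10 s, in which the tool goes at most 50 mm and 8.59 degrees, less where a joint would pass 70% of its speed; a pose out of reach is approached as far as the arm can. A call with a number of a shift or a turn outside -1 to 1 is refused whole. A call with a gripper value outside its range is refused whole. The fingers move at their own pace and stop on an object; FORCE is the grip in N (left out, the last holds). Time passes only in rows, so rows that repeat a pose let the fingers close, or fill a call up. It gives the time, the measured TCP pose, the force, the opening and the grip force at its end, in the units of the state.
- ctrl.sense(): the state, without advancing time (a new reading comes with each control period).
- ctrl.camera(name): name is "scene" or "top"; returns a dict with "frame" (384x512x3 uint8, blue, green, red), "fovy" (degrees; the focal length in pixels is half the picture's height over the tangent of half this angle, whatever the lens; pixels are square), "cx", "cy" (the principal point, pixels), "rvec" (rotation vector, rad) and "tvec" (3), from world to camera coordinates, as OpenCV has them. Camera axes: x right, y down, z forward; pixel columns grow to the right and rows downward; lengths in m; the calibration is good to about 2 mm. A picture is of the moment at which its call begins. There is no depth.
- ctrl.hand_in(): hands the job in; it is judged then, once.
The state is a dict: "time_s": time; "joint_positions": joint angles; "joint_vel": joint speeds; "joint_efforts": joint torques, N m; "eef_pos": TCP position; "tcp_rot": TCP orientation; "ft_force": force on the tool from outside, world axes, zero at the start; "moment": the same for the moment, N m; "grip_width": finger opening in m; "grip_force": force on a finger pad.
Only numpy, scipy, OpenCV 4.12 (cv2) and the standard library are available. Lean on these libraries where they do the work, as an engineer would, in place of code of your own. Each camera call takes 0.05 s, during which the arm holds its last target. There are 200 camera calls.

### The job

Clear the knife-handle board: sweep the three brass ferrules along the board and over its open end so that all three drop into the steel catch tray. Use the fingertips like a broom: only push the ferrules gently along, never pinch or lift them, and leave the tin, the little stone, and everything else on the board and table where they are.

Things in the scene. Friction and masses are not known exactly. Their poses are not given: they have to be found in the camera images.
- board: fixed raised assembly board of dark wood, 260 mm (its x) by 280 mm (its y), flat top 45 mm above the table; origin at the centre of its underside on the table, x away from the robot and y to the left when its yaw is 0 (yaw is within 0.2 rad). Along its near and far edges (its -x and +x edges) runs a pale ledge 12 mm wide and 10 mm high above the top; its two ends (-y and +y) are open
- tray: fixed open steel catch tray set against one end of the board, with a 2 mm gap; which end (board +y or board -y) varies. 250 mm (its x) by 120 mm (its y) by 35 mm high, walls 4 mm, inner floor about 4 mm above the table; its rim lies 10 mm below the board's top, so parts pushed over the board's end drop in. Origin at the centre of its underside, axes parallel to the board's
- cradle: fixed dark wooden cradle with a grey whetstone, set against the other end of the board: 250 x 120 mm, 42 mm high in all (3 mm lower than the board's top). Origin at the centre of its underside
- ferrule0_mid (a point): centre (half-way up) of one of three alike brass ferrules: short rings, 32 mm outside, 22 mm hole, 16 mm high, about 40 g, lying flat on the board; one is in the near half of the board, two in the far half, in any order
- ferrule1_mid (a point): centre (half-way up) of one of three alike brass ferrules: short rings, 32 mm outside, 22 mm hole, 16 mm high, about 40 g, lying flat on the board; one is in the near half of the board, two in the far half, in any order
- ferrule2_mid (a point): centre (half-way up) of one of three alike brass ferrules: short rings, 32 mm outside, 22 mm hole, 16 mm high, about 40 g, lying flat on the board; one is in the near half of the board, two in the far half, in any order
- tin: closed round aluminium tin standing loose on the board along its middle line, 40 mm across, 35 mm high, origin at the centre of its underside; to be left alone
- slip_stone: small reddish stone block lying loose on the board along its middle line, 30 mm (its x) by 60 mm (its y) by 18 mm high, origin at the centre of its underside; to be left alone
- chef_knife: 300 mm knife with a dark wooden handle, lying on the table beyond the board; origin at the joint of handle and blade, x along the blade; to be left alone
- paring_knife: 190 mm knife with a black handle, lying on the table to the left; origin at the joint of handle and blade, x along the blade; to be left alone
- honing_steel: round honing steel, 320 mm long, wooden handle and dark rod, lying on the table beyond the board; origin at the guard, x along the rod; to be left alone
- tea_glass: empty tea glass, 60 mm across, 85 mm high, standing on the table to the left; origin at the centre of its underside; to be left alone
- mallet: hammer 260 mm long lying on the table to the right, origin under its middle, x along it, head towards +x; to be left alone

How it is judged:
By the outcome, as a careful person would: the job done as asked, in the order asked, and still so for the second after the job is handed in, with the robot touching nothing.
It also fails if it takes over 64 s, if anything falls off the work surface, if the arm or the gripper's body presses on something with over 40 N, if the wrist force passes 120 N, or if a joint passes its speed limit or range.

## Working session

There is one attempt and no reset: what is moved stays moved. The work goes in short steps, Python scripts to look and compute and a shell command to move; the robot and the scene stay as the last step left them, time stands still between calls to the robot, and variables do not carry over. Pictures are saved under pics/ and viewed, at most 10 in all, crops included, and the job is handed in when it is done.

```bash
mkdir -p pics; ls
python3 - <<'E'
from rig import ctrl
import cv2
print(ctrl.tip_reach, ctrl.sense())
for n in("top","scene"):
    c=ctrl.camera(n); cv2.imwrite(f"pics/{n}0.png",c["frame"]); print({k:v for k,v in c.items() if k!="frame"})
E
```

```text
pics
0.025 {'time_s': 0.0, 'joint_positions': array([-1.30698894e+00,  2.38765233e-01, -1.42635937e-02,  1.31918274e+00,
        4.14366307e-05,  1.57079229e+00]), 'joint_vel': array([ 9.83188776e-04, -9.59895007e-05,  3.04569764e-06,  7.71263850e-04,
        7.84764618e-04,  7.42563583e-04]), 'joint_efforts': array([ 2.90375385e-03, -5.38788629e+01,  3.46433187e+01,  1.89442118e-02,
        3.72517943e-04,  5.60183537e-05]), 'eef_pos': array([ 0.13681064, -0.50646894,  0.25568211]), 'tcp_rot': array([ 9.91312802e-01,  1.31523490e-01, -7.25274119e-05, -7.04197404e-04]), 'ft_force': array([ 0.28300093,  0.13517422, -0.07278499]), 'moment': array([-0.00801073,  0.00541198, -0.00742443]), 'grip_force': 0.0, 'grip_width': 0.08545898474617052}
{'fovy': 42.912508960076096, 'cx': 261.64213145226233, 'cy': 194.79287624747684, 'rvec': array([ 2.15139187, -2.19072001,  0.1180176 ]), 'tvec': array([0.00555094, 0.60426397, 1.59110558])}
{'fovy': 56.527393075032435, 'cx': 252.485888842968, 'cy': 193.0626228875685, 'rvec': array([ 1.5380778 ,  1.84241028, -0.9465268 ]), 'tvec': array([ 0.12274408, -0.30127683,  1.60598477])}
```

View pics/top0.png

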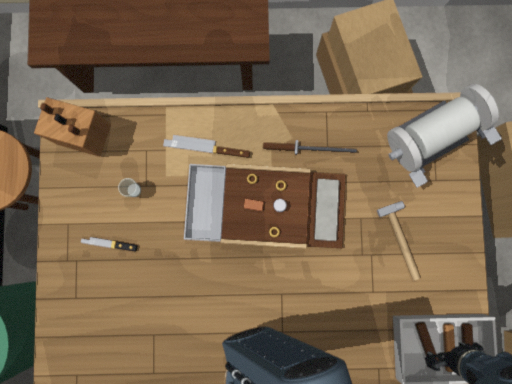

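View pics/scene0.png

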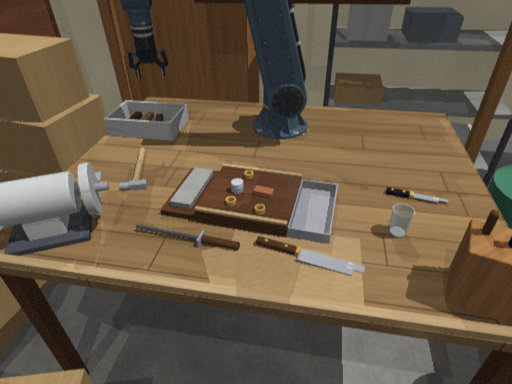

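The top view has the tray on the left (+y) and the whetstone on the right. Ferrules are near pixels (252,179), (281,185) and (274,231), the tin at (280,205) and the stone at (254,205).

```bash
cat > h.py <<'E'
import numpy as np, cv2
from rig import ctrl
def cast(c,uv,z):
    f=c["frame"].shape[0]/2/np.tan(np.radians(c["fovy"]/2))
    R=cv2.Rodrigues(c["rvec"])[0]; o=-R.T@c["tvec"]
    d=R.T@np.array([(uv[0]-c["cx"])/f,(uv[1]-c["cy"])/f,1]); return o+d*(z-o[2])/d[2]
def blobs(c,lo,hi,box,amin=8):
    m=cv2.inRange(cv2.cvtColor(c["frame"],cv2.COLOR_BGR2HSV),lo,hi); k=np.zeros_like(m)
    x0,y0,x1,y1=box; k[y0:y1,x0:x1]=m[y0:y1,x0:x1]
    k=cv2.morphologyEx(k,cv2.MORPH_CLOSE,np.ones((3,3)))
    return [cv2.minAreaRect(q)  for q in cv2.findContours(k,cv2.RETR_EXTERNAL,cv2.CHAIN_APPROX_NONE)[0] if cv2.contourArea(q)>=amin]
E
python3 - <<'E'
from h import *
c=ctrl.camera("top"); hsv=cv2.cvtColor(c["frame"],cv2.COLOR_BGR2HSV)
for u,v in [(248,179),(270,231),(281,203),(254,205),(240,225),(265,170),(265,243.),(205,200),(230,243)]: print(u,v,hsv[int(v),int(u)])
for r in blobs(c,(18,110,100),(32,255,255),(225,170,308,241)): print("brass",r,cast(c,r[0],.055)[:2])
for r in blobs(c,(0,0,150),(180,60,255),(262,190,300,220)): print("tin",r,cast(c,r[0],.08)[:2])
for n,(u,v) in dict(TL=(226,168.5),TR=(311,171),BL=(221.5,243),BR=(307.5,246)).items(): print(n,cast(c,(u,v),.05)[:2])
cv2.imwrite("pics/crop.png",cv2.resize(c["frame"][155:255,180:350],None,fx=4.6,fy=4.6,interpolation=cv2.INTER_CUBIC))
E
```

```text
248 179 [ 20 139 167]
270 231 [ 21 134 189]
281 203 [120   6 219]
254 205 [ 11 142 176]
240 225 [ 12 142  88]
265 170 [ 15 126  99]
265 243.0 [ 18  84 201]
205 200 [115   8 189]
230 243 [ 17 101 149]
brass ((274.0, 231.5), (9.0, 10.0), 90.0) [ 0.48128511 -0.04315812]
brass ((280.5, 185.0), (10.0, 9.0), 90.0) [ 0.63297405 -0.06765922]
brass ((251.5, 178.5), (9.0, 9.0), 90.0) [0.65615772 0.02706332]
tin ((279.5, 204.5), (11.0, 11.0), 90.0) [ 0.56683035 -0.06188964]
TL [0.69161446 0.11070279]
TR [ 0.67833371 -0.16958714]
BL [0.44728085 0.12796416]
BR [ 0.43246425 -0.15113713]
```

View pics/crop.png

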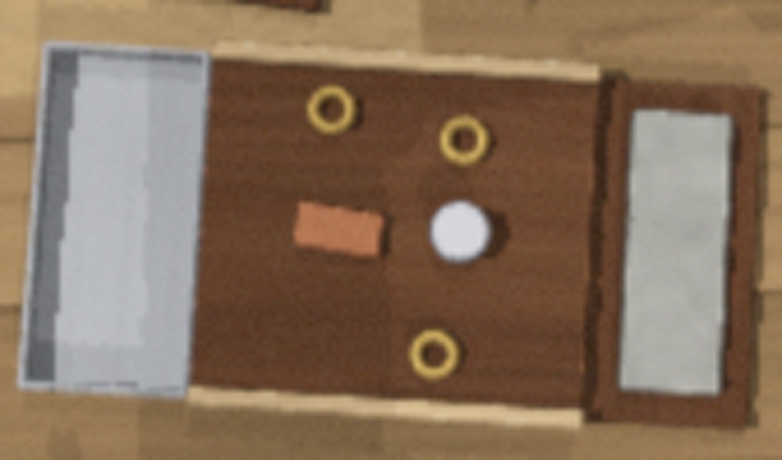

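```bash
cat > go.py <<'E'
import sys
from h import *
from scipy.spatial.transform import Rotation as R
YAW=-0.06; C=np.array([.5624,-.0205]); ex=np.array([np.cos(YAW),np.sin(YAW)]); ey=np.array([-ex[1],ex[0]])
def b2w(x,y): return C+x*ex+y*ey
def w2b(p): d=np.asarray(p)[:2]-C; return np.array([d@ex,d@ey])
if __name__=="__main__":
    bx,by,z=map(float,sys.argv[1:4]); s=ctrl.sense(); T=R.from_quat(s["tcp_rot"])
    g=R.from_matrix(np.array([[*ey,0],[*ex,0],[0,0,-1]]).T)
    print("t",s["time_s"],"at",w2b(s["eef_pos"]).round(4),s["eef_pos"].round(4),"F",s["ft_force"].round(1),"w",round(s["grip_width"],4))
    print("dp",(T.inv().apply(np.r_[b2w(bx,by),z]-s["eef_pos"])/.1).round(2),"rot",((T.inv()*g).as_rotvec()/.5).round(3))
E
python3 -m inch '[{"dp":[0.2,-0.2,0],"delta_rot":[0,0,-0.2],"grip":-0.62},{"dp":[0.4,-0.4,0],"delta_rot":[0,0,-0.4],"grip":-0.62},{"dp":[0.6,-0.6,0],"delta_rot":[0,0,-0.6],"grip":-0.62},{"dp":[0.8,-0.8,0],"delta_rot":[0,0,-0.8],"grip":-0.62},{"dp":[0.9,-0.9,0],"delta_rot":[0,0,-1],"grip":-0.62}]' 20
python3 go.py 0.088 0.012 0.2
```

```text
time_s: 0.65
eef_pos: [0.2008, -0.3946, 0.2562]
tcp_rot: [0.927, 0.375, 0.0, -0.0]
ft_force: [-0.9, 0.2, -0.2]
grip_width: 0.0163
grip_force: 0.0
t 0.65 at [-0.3385 -0.3951] [ 0.2008 -0.3946  0.2562] F [-0.9  0.2 -0.2] w 0.0163
dp [5.88 0.39 0.57] rot [-1.000e-03 -2.000e-03 -1.484e+00]
```

Signs are right; I'll continue as planned.

```bash
python3 -m inch '[{"dp":[0.2,-0.1,0],"delta_rot":[0,0,-0.2],"grip":-0.62},{"dp":[0.4,-0.2,0],"delta_rot":[0,0,-0.4],"grip":-0.62},{"dp":[0.6,-0.3,0],"delta_rot":[0,0,-0.6],"grip":-0.62},{"dp":[0.8,-0.4,0],"delta_rot":[0,0,-0.8],"grip":-0.62},{"dp":[1,-0.4,0],"delta_rot":[0,0,-1],"grip":-0.62}]' >/dev/null
python3 -m inch '[{"dp":[0.2,0.2,0],"delta_rot":[0,0,-0.1],"grip":-0.62},{"dp":[0.4,0.4,0],"delta_rot":[0,0,-0.2],"grip":-0.62},{"dp":[0.6,0.6,0],"delta_rot":[0,0,-0.3],"grip":-0.62},{"dp":[0.8,0.8,0],"delta_rot":[0,0,-0.4],"grip":-0.62},{"dp":[1,1,0],"delta_rot":[0,0,-0.484],"grip":-0.62}]' >/dev/null
python3 -m inch '[{"dp":[0.2,0.2,0],"delta_rot":[0,0,0],"grip":-0.62},{"dp":[0.4,0.4,0],"delta_rot":[0,0,0],"grip":-0.62},{"dp":[0.6,0.6,0],"delta_rot":[0,0,0],"grip":-0.62},{"dp":[0.8,0.8,0],"delta_rot":[0,0,0],"grip":-0.62},{"dp":[1,1,0],"delta_rot":[0,0,0],"grip":-0.62}]' >/dev/null
python3 go.py 0.088 0.012 0.16
```

```text
t 2.15 at [-0.0778 -0.1234] [ 0.4774 -0.139   0.2561] F [ 1.  -0.1 -0.2] w 0.016
dp [1.36 1.65 0.96] rot [-0.001 -0.    -0.01 ]
```

```bash
python3 -m inch '[{"dp":[0.2,0.2,0.1],"delta_rot":[0,0,0],"grip":-0.62},{"dp":[0.4,0.4,0.2],"delta_rot":[0,0,0],"grip":-0.62},{"dp":[0.6,0.6,0.3],"delta_rot":[0,0,0],"grip":-0.62},{"dp":[0.8,0.8,0.4],"delta_rot":[0,0,0],"grip":-0.62},{"dp":[1,1,0.5],"delta_rot":[0,0,-0.01],"grip":-0.62}]' >/dev/null
python3 -m inch '[{"dp":[0.1,0.2,0.1],"delta_rot":[0,0,0],"grip":-0.62},{"dp":[0.2,0.4,0.2],"delta_rot":[0,0,0],"grip":-0.62},{"dp":[0.3,0.55,0.3],"delta_rot":[0,0,0],"grip":-0.62},{"dp":[0.36,0.65,0.46],"delta_rot":[0,0,0],"grip":-0.62},{"dp":[0.36,0.65,0.46],"delta_rot":[0,0,0],"grip":-0.62}]' >/dev/null
python3 go.py 0.088 0.012 0.076
python3 - <<'E'
from go import *
c=ctrl.camera("scene")
for h in (.061,):
  for r in blobs(c,(18,110,60),(32,255,255),(200,160,320,250),4): print(r, w2b(cast(c,r[0],.055)).round(4))
cv2.imwrite("pics/s1.png",cv2.resize(c["frame"][100:260,140:360],None,fx=3.6,fy=3.6))
E
```

```text
t 3.15 at [0.0866 0.0117] [ 0.6495 -0.014   0.1572] F [ 0.3 -0.6 -0.4] w 0.016
dp [0.   0.02 0.81] rot [-0.008  0.     0.002]
((298.5, 246.0), (5.0, 6.0), 0.0) [0.2196 0.1854]
((286.0, 244.0), (2.0, 4.0), 0.0) [0.2197 0.1526]
((259.1295471191406, 245.9922332763672), (13.892441749572754, 3.455115795135498), 30.256441116333008) [0.2426 0.086 ]
((272.1621398925781, 238.52700805664062), (13.97391414642334, 6.904757499694824), 9.462322235107422) [0.2078 0.1133]
((248.4615478515625, 233.69229125976562), (24.31839942932129, 6.6679487228393555), 11.309932708740234) [0.204  0.0469]
((228.27586364746094, 231.1896514892578), (5.385164737701416, 3.713906764984131), 68.19859313964844) [ 0.2068 -0.0096]
((220.00001525878906, 233.00001525878906), (13.416407585144043, 4.472135543823242), 26.56505012512207) [ 0.2187 -0.0294]
((206.5316925048828, 226.68533325195312), (14.31782341003418, 4.469954013824463), 12.094757080078125) [ 0.2028 -0.0743]
((259.0, 209.0), (10.0, 10.0), 90.0) [0.095 0.05 ]
((230.5, 200.5), (9.0, 9.0), 90.0) [ 0.0745 -0.0442]
((252.0, 174.0), (8.0, 2.0), 90.0) [-0.0802 -0.0165]
((316.7500305175781, 172.75001525878906), (7.77817440032959, 4.242640495300293), 45.0) [-0.1342  0.1939]
((305.5, 170.49998474121094), (5.81377649307251, 8.497057914733887), 63.43495178222656) [-0.1399  0.1554]
((214.51461791992188, 163.93170166015625), (19.695737838745117, 10.40661334991455), 12.094757080078125) [-0.1138 -0.1615]
```

View pics/s1.png

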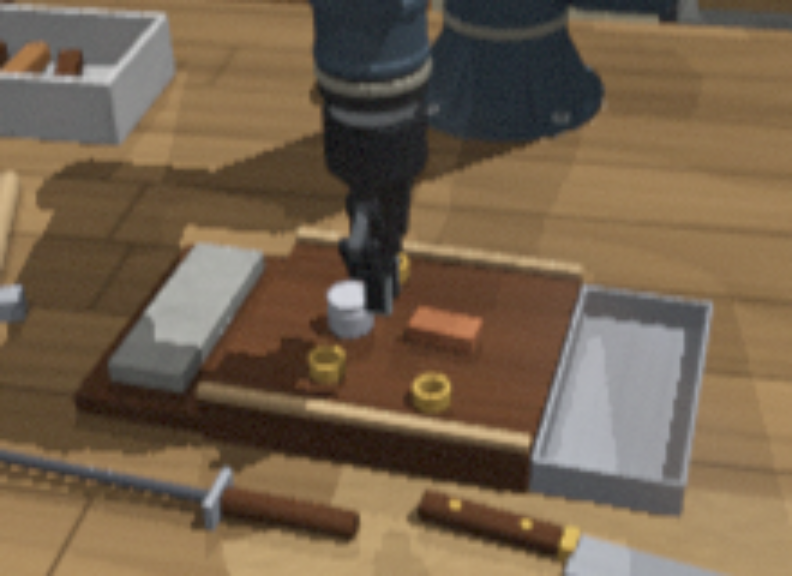

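Both views agree to about 4 mm: the far ferrules are at board (0.092, 0.051) and (0.074, -0.043). The gripper is above the gap behind the first, so I'll descend and sweep.

```bash
python3 -m inch '[{"dp":[0,0.02,0.25],"delta_rot":[0,0,0],"grip":-0.62},{"dp":[0,0.02,0.45],"delta_rot":[0,0,0],"grip":-0.62},{"dp":[0,0.02,0.6],"delta_rot":[0,0,0],"grip":-0.62},{"dp":[0,0.02,0.75],"delta_rot":[0,0,0],"grip":-0.62},{"dp":[0,0.02,0.81],"delta_rot":[0,0,0],"grip":-0.62}]' >/dev/null
python3 -m inch '[{"dp":[0.04,0,0],"delta_rot":[0,0,0],"grip":-0.62},{"dp":[0.08,0,0],"delta_rot":[0,0,0],"grip":-0.62},{"dp":[0.12,0,0],"delta_rot":[0,0,0],"grip":-0.62},{"dp":[0.16,0,0],"delta_rot":[0,0,0],"grip":-0.62},{"dp":[0.2,0,0],"delta_rot":[0,0,0],"grip":-0.62}]' 
python3 go.py 0.088 0.15 0.076
python3 - <<'E'
from go import *
c=ctrl.camera("scene")
for r in blobs(c,(18,110,60),(32,255,255),(215,180,320,225),4): print(r, w2b(cast(c,r[0],.055)).round(4))
E
```

```text
time_s: 4.2
eef_pos: [0.6535, 0.0056, 0.0799]
tcp_rot: [0.728, 0.686, 0.0, 0.0]
ft_force: [-0.0, -0.0, -0.7]
grip_width: 0.0163
grip_force: 0.2
t 4.2 at [0.0894 0.0315] [0.6535 0.0056 0.0799] F [-0.  -0.  -0.7] w 0.0163
dp [ 1.18 -0.01  0.04] rot [ 0.002 -0.     0.   ]
((261.0, 209.0), (10.0, 10.0), 90.0) [0.0937 0.0557]
((230.5, 201.0), (10.0, 9.0), 90.0) [ 0.0769 -0.0435]
```

```bash
python3 -m inch '[{"dp":[0.0,0,0.03],"delta_rot":[0,0,0],"grip":-0.62},{"dp":[0.05,0,0.05],"delta_rot":[0,0,0],"grip":-0.62},{"dp":[0.1,0,0.05],"delta_rot":[0,0,0],"grip":-0.62},{"dp":[0.15,0,0.05],"delta_rot":[0,0,0],"grip":-0.62},{"dp":[0.2,0,0.05],"delta_rot":[0,0,0],"grip":-0.62}]' 
python3 -m inch '[{"dp":[0.06,0,0],"delta_rot":[0,0,0],"grip":-0.62},{"dp":[0.12,0,0],"delta_rot":[0,0,0],"grip":-0.62},{"dp":[0.18,0,0],"delta_rot":[0,0,0],"grip":-0.62},{"dp":[0.24,0,0],"delta_rot":[0,0,0],"grip":-0.62},{"dp":[0.3,0,0],"delta_rot":[0,0,0],"grip":-0.62}]' 
python3 go.py 0.088 0.15 0.076
python3 - <<'E'
from go import *
c=ctrl.camera("scene")
for r in blobs(c,(18,110,60),(32,255,255),(215,180,320,225),4): print(r, w2b(cast(c,r[0],.055)).round(4))
E
```

```text
time_s: 4.75
eef_pos: [0.6544, 0.0256, 0.0743]
tcp_rot: [0.728, 0.686, 0.0, -0.0]
ft_force: [0.1, -0.7, -0.1]
grip_width: 0.0161
grip_force: 0.1
time_s: 5.25
eef_pos: [0.6562, 0.0557, 0.0744]
tcp_rot: [0.728, 0.686, 0.0, -0.0]
ft_force: [-0.4, -0.3, -0.8]
grip_width: 0.0165
grip_force: 0.1
t 5.25 at [0.0891 0.0817] [0.6562 0.0557 0.0744] F [-0.4 -0.3 -0.8] w 0.0165
dp [ 0.68 -0.01 -0.02] rot [ 0. -0.  0.]
((278.0, 210.5), (11.0, 10.0), 90.0) [0.0895 0.1058]
((230.5, 201.0), (10.0, 9.0), 90.0) [ 0.0769 -0.0435]
```

The ring is sitting in the cradle 24 mm ahead, as designed. Next I push it over the end.

```bash
python3 -m inch '[{"dp":[0.06,0,0],"delta_rot":[0,0,0],"grip":-0.62},{"dp":[0.12,0,0],"delta_rot":[0,0,0],"grip":-0.62},{"dp":[0.18,0,0],"delta_rot":[0,0,0],"grip":-0.62},{"dp":[0.24,0,0],"delta_rot":[0,0,0],"grip":-0.62},{"dp":[0.3,0,0],"delta_rot":[0,0,0],"grip":-0.62}]' >/dev/null
python3 -m inch '[{"dp":[0.08,0,0],"delta_rot":[0,0,0],"grip":-0.62},{"dp":[0.16,0,0],"delta_rot":[0,0,0],"grip":-0.62},{"dp":[0.24,0,0],"delta_rot":[0,0,0],"grip":-0.62},{"dp":[0.32,0,0],"delta_rot":[0,0,0],"grip":-0.62},{"dp":[0.38,0,0],"delta_rot":[0,0,0],"grip":-0.62}]' 
python3 go.py 0.088 0.15 0.076
python3 - <<'E'
from go import *
c=ctrl.camera("scene")
for r in blobs(c,(18,80,60),(32,255,255),(215,180,340,235),4): print(r, w2b(cast(c,r[0],.055)).round(4))
cv2.imwrite("pics/s2.png",cv2.resize(c["frame"][140:260,180:360],None,fx=4,fy=4))
E
```

```text
time_s: 6.3
eef_pos: [0.6603, 0.1239, 0.0743]
tcp_rot: [0.728, 0.686, 0.0, -0.0]
ft_force: [0.2, -0.4, 0.1]
grip_width: 0.0163
grip_force: 0.0
t 6.3 at [0.089 0.15 ] [0.6603 0.1239 0.0743] F [ 0.2 -0.4  0.1] w 0.0163
dp [-0.   -0.01 -0.02] rot [-0.    -0.     0.001]
((243.0, 231.0), (44.0, 6.0), -0.0) [0.197  0.0296]
((302.5, 224.5), (7.0, 9.0), 90.0) [0.1344 0.1838]
((250.38525390625, 217.2093963623047), (72.16484832763672, 5.2261810302734375), 9.188836097717285) [0.1365 0.0346]
((230.0, 201.0), (10.0, 10.0), 90.0) [ 0.0772 -0.045 ]
```

View pics/s2.png

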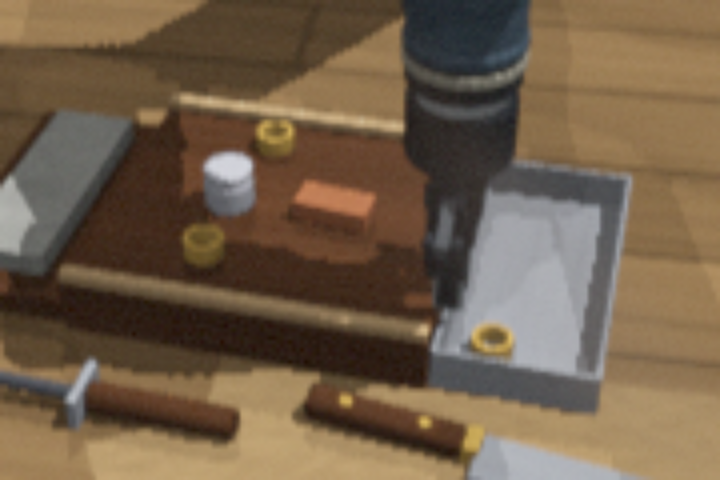

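The first ferrule lies in the tray (picture 493,340) and the other parts haven't moved. Now the second far ferrule.

```bash
python3 -m inch '[{"dp":[0,0,-0.25],"delta_rot":[0,0,0],"grip":-0.62},{"dp":[0,0,-0.5],"delta_rot":[0,0,0],"grip":-0.62},{"dp":[-0.2,0,-0.7],"delta_rot":[0,0,0],"grip":-0.62},{"dp":[-0.4,0,-0.7],"delta_rot":[0,0,0],"grip":-0.62},{"dp":[-0.6,-0.07,-0.7],"delta_rot":[0,0,0],"grip":-0.62}]' >/dev/null
python3 -m inch '[{"dp":[-0.25,0,0],"delta_rot":[0,0,0],"grip":-0.62},{"dp":[-0.5,0,0],"delta_rot":[0,0,0],"grip":-0.62},{"dp":[-0.75,-0.07,0],"delta_rot":[0,0,0],"grip":-0.62},{"dp":[-0.95,-0.07,0],"delta_rot":[0,0,0],"grip":-0.62},{"dp":[-1,-0.07,0],"delta_rot":[0,0,0],"grip":-0.62}]' >/dev/null
python3 -m inch '[{"dp":[-0.25,0,0],"delta_rot":[0,0,0],"grip":-0.62},{"dp":[-0.45,0,0],"delta_rot":[0,0,0],"grip":-0.62},{"dp":[-0.6,0,0],"delta_rot":[0,0,0],"grip":-0.62},{"dp":[-0.71,0,0],"delta_rot":[0,0,0],"grip":-0.62},{"dp":[-0.71,0,0],"delta_rot":[0,0,0],"grip":-0.62}]' >/dev/null
python3 go.py 0.0755 -0.081 0.074
python3 - <<'E'
from go import *
c=ctrl.camera("scene")
for r in blobs(c,(18,80,60),(32,255,255),(215,190,340,215),4): print(r, w2b(cast(c,r[0],.055)).round(4))
E
```

```text
t 7.85 at [ 0.075  -0.0829] [ 0.6323 -0.1078  0.144 ] F [ 0.2  0.9 -0.5] w 0.0163
dp [0.02 0.   0.7 ] rot [-0.001 -0.    -0.003]
((231.0, 212.0), (4.0, 32.0), 90.0) [ 0.1265 -0.0265]
((230.0, 201.0), (10.0, 10.0), 90.0) [ 0.0772 -0.045 ]
```

```bash
python3 -m inch '[{"dp":[0,0,0.2],"delta_rot":[0,0,0],"grip":-0.62},{"dp":[0,0,0.4],"delta_rot":[0,0,0],"grip":-0.62},{"dp":[0,0,0.6],"delta_rot":[0,0,0],"grip":-0.62},{"dp":[0,0,0.7],"delta_rot":[0,0,0],"grip":-0.62},{"dp":[0,0,0.7],"delta_rot":[0,0,0],"grip":-0.62}]' 
python3 -m inch '[{"dp":[0.05,0,0],"delta_rot":[0,0,0],"grip":-0.62},{"dp":[0.1,0,0],"delta_rot":[0,0,0],"grip":-0.62},{"dp":[0.15,0,0],"delta_rot":[0,0,0],"grip":-0.62},{"dp":[0.2,0,0],"delta_rot":[0,0,0],"grip":-0.62},{"dp":[0.25,0,0],"delta_rot":[0,0,0],"grip":-0.62}]' >/dev/null
python3 -m inch '[{"dp":[0.06,0,0],"delta_rot":[0,0,0],"grip":-0.62},{"dp":[0.12,0,0],"delta_rot":[0,0,0],"grip":-0.62},{"dp":[0.18,0,0],"delta_rot":[0,0,0],"grip":-0.62},{"dp":[0.24,0,0],"delta_rot":[0,0,0],"grip":-0.62},{"dp":[0.3,0,0],"delta_rot":[0,0,0],"grip":-0.62}]' >/dev/null
python3 go.py 0.08 0.15 0.074
python3 - <<'E'
from go import *
c=ctrl.camera("scene")
for r in blobs(c,(18,80,60),(32,255,255),(215,170,340,235),4): print(r, w2b(cast(c,r[0],.055)).round(4))
E
```

```text
time_s: 8.4
eef_pos: [0.6316, -0.1058, 0.0729]
tcp_rot: [0.728, 0.686, -0.001, -0.001]
ft_force: [-0.9, 0.1, 0.3]
grip_width: 0.0163
grip_force: 0.0
t 9.4 at [ 0.0751 -0.0264] [ 0.6358 -0.0513  0.0743] F [ 0.4 -0.3 -0.1] w 0.0168
dp [1.76 0.05 0.  ] rot [-0. -0.  0.]
((335.0, 231.5), (6.008327484130859, 1.5811388492584229), 18.434947967529297) [0.143  0.2732]
((246.5, 231.5), (5.0, 37.0), 90.0) [0.1968 0.0394]
((302.5, 225.0), (8.0, 9.0), 90.0) [0.1365 0.1841]
((250.46754455566406, 217.1987762451172), (72.32808685302734, 5.397918701171875), 9.272601127624512) [0.1364 0.0349]
((243.0, 203.0), (10.0, 10.0), 90.0) [ 0.078  -0.0037]
((280.5, 173.0), (6.0, 47.0), 90.0) [-0.1067  0.0757]
((248.5, 174.0), (8.0, 9.0), 90.0) [-0.0777 -0.028 ]
```

```bash
python3 -m inch '[{"dp":[0.08,0,0],"delta_rot":[0,0,0],"grip":-0.62},{"dp":[0.16,0,0],"delta_rot":[0,0,0],"grip":-0.62},{"dp":[0.24,0,0],"delta_rot":[0,0,0],"grip":-0.62},{"dp":[0.32,0,0],"delta_rot":[0,0,0],"grip":-0.62},{"dp":[0.4,0,0],"delta_rot":[0,0,0],"grip":-0.62}]' >/dev/null
python3 -m inch '[{"dp":[0.08,0,0],"delta_rot":[0,0,0],"grip":-0.62},{"dp":[0.16,0,0],"delta_rot":[0,0,0],"grip":-0.62},{"dp":[0.24,0,0],"delta_rot":[0,0,0],"grip":-0.62},{"dp":[0.32,0,0],"delta_rot":[0,0,0],"grip":-0.62},{"dp":[0.4,0,0],"delta_rot":[0,0,0],"grip":-0.62}]' >/dev/null
python3 -m inch '[{"dp":[0.08,-0.02,0],"delta_rot":[0,0,0],"grip":-0.62},{"dp":[0.16,-0.04,0],"delta_rot":[0,0,0],"grip":-0.62},{"dp":[0.24,-0.06,0],"delta_rot":[0,0,0],"grip":-0.62},{"dp":[0.32,-0.08,0],"delta_rot":[0,0,0],"grip":-0.62},{"dp":[0.4,-0.1,0],"delta_rot":[0,0,0],"grip":-0.62}]' >/dev/null
python3 -m inch '[{"dp":[0.08,-0.02,0],"delta_rot":[0,0,0],"grip":-0.62},{"dp":[0.16,-0.04,0],"delta_rot":[0,0,0],"grip":-0.62},{"dp":[0.24,-0.06,0],"delta_rot":[0,0,0],"grip":-0.62},{"dp":[0.32,-0.08,0],"delta_rot":[0,0,0],"grip":-0.62},{"dp":[0.4,-0.1,0],"delta_rot":[0,0,0],"grip":-0.62}]' >/dev/null
python3 -m inch '[{"dp":[0.08,0,0],"delta_rot":[0,0,0],"grip":-0.62},{"dp":[0.16,0,0],"delta_rot":[0,0,0],"grip":-0.62},{"dp":[0.17,0,0],"delta_rot":[0,0,0],"grip":-0.62},{"dp":[0.17,0,0],"delta_rot":[0,0,0],"grip":-0.62},{"dp":[0.17,0,0],"delta_rot":[0,0,0],"grip":-0.62}]'
python3 go.py 0.055 0.15 0.074
python3 - <<'E'
from go import *
c=ctrl.camera("scene")
cv2.imwrite("pics/s3.png",cv2.resize(c["frame"][140:260,180:360],None,fx=4,fy=4))
E
```

```text
time_s: 11.95
eef_pos: [0.6264, 0.1258, 0.0743]
tcp_rot: [0.728, 0.686, -0.0, -0.0]
ft_force: [0.3, 0.4, -0.3]
grip_width: 0.0165
grip_force: 0.0
t 11.95 at [0.0551 0.1499] [0.6264 0.1258 0.0743] F [ 0.3  0.4 -0.3] w 0.0165
dp [ 0. -0.  0.] rot [-0.  0. -0.]
```

View pics/s3.png

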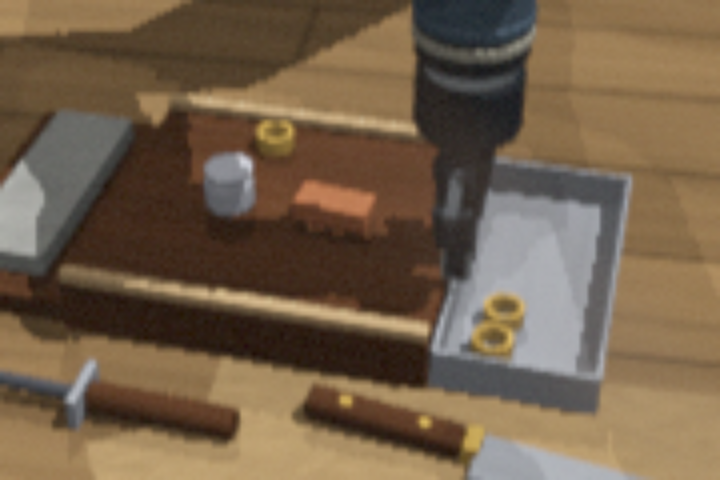

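Two ferrules are in the tray (505,308 and 493,340), with the tin and stone undisturbed. Now the near one.

```bash
python3 -m inch '[{"dp":[0,0,-0.3],"delta_rot":[0,0,0],"grip":-0.62},{"dp":[0,0,-0.6],"delta_rot":[0,0,0],"grip":-0.62},{"dp":[0,-0.1,-0.9],"delta_rot":[0,0,0],"grip":-0.62},{"dp":[-0.2,-0.25,-1],"delta_rot":[0,0,0],"grip":-0.62},{"dp":[-0.4,-0.4,-1],"delta_rot":[0,0,0],"grip":-0.62}]' >/dev/null
python3 -m inch '[{"dp":[-0.2,-0.2,0],"delta_rot":[0,0,0],"grip":-0.62},{"dp":[-0.45,-0.4,0],"delta_rot":[0,0,0],"grip":-0.62},{"dp":[-0.7,-0.6,0],"delta_rot":[0,0,0],"grip":-0.62},{"dp":[-0.9,-0.8,0],"delta_rot":[0,0,0],"grip":-0.62},{"dp":[-1,-0.94,0],"delta_rot":[0,0,0],"grip":-0.62}]' >/dev/null
python3 -m inch '[{"dp":[-0.25,0,0],"delta_rot":[0,0,0],"grip":-0.62},{"dp":[-0.5,0,0],"delta_rot":[0,0,0],"grip":-0.62},{"dp":[-0.7,0,0],"delta_rot":[0,0,0],"grip":-0.62},{"dp":[-0.75,0,0],"delta_rot":[0,0,0],"grip":-0.62},{"dp":[-0.75,0,0],"delta_rot":[0,0,0],"grip":-0.62}]' >/dev/null
python3 go.py -0.0787 -0.067 0.074
```

```text
t 13.5 at [-0.079  -0.0656] [ 0.4796 -0.0812  0.1744] F [-0. -0. -0.] w 0.0165
dp [-0.01  0.    1.  ] rot [ 0.    -0.    -0.004]
```

```bash
python3 -m inch '[{"dp":[0,0,0.3],"delta_rot":[0,0,0],"grip":-0.62},{"dp":[-0.01,0,0.6],"delta_rot":[0,0,0],"grip":-0.62},{"dp":[-0.01,0,0.8],"delta_rot":[0,0,0],"grip":-0.62},{"dp":[-0.01,0,0.95],"delta_rot":[0,0,0],"grip":-0.62},{"dp":[-0.01,0,1],"delta_rot":[0,0,0],"grip":-0.62}]' 
python3 -m inch '[{"dp":[0,0,0],"delta_rot":[0,0,0],"grip":-0.62},{"dp":[0.05,0,0],"delta_rot":[0,0,0],"grip":-0.62},{"dp":[0.1,0,0],"delta_rot":[0,0,0],"grip":-0.62},{"dp":[0.15,0,0],"delta_rot":[0,0,0],"grip":-0.62},{"dp":[0.2,0,0],"delta_rot":[0,0,0],"grip":-0.62}]' >/dev/null
python3 -m inch '[{"dp":[0.06,0,0],"delta_rot":[0,0,0],"grip":-0.62},{"dp":[0.12,0,0],"delta_rot":[0,0,0],"grip":-0.62},{"dp":[0.18,0,0],"delta_rot":[0,0,0],"grip":-0.62},{"dp":[0.24,0,0],"delta_rot":[0,0,0],"grip":-0.62},{"dp":[0.3,0,0],"delta_rot":[0,0,0],"grip":-0.62}]' >/dev/null
python3 go.py -0.0787 0.15 0.074
python3 - <<'E'
from go import *
for n in("scene","top"):
    c=ctrl.camera(n)
    b=(215,160,340,185) if n=="scene" else (225,222,308,241)
    for r in blobs(c,(18,80,60),(32,255,255),b,4): print(n,r, w2b(cast(c,r[0],.055)).round(4))
E
```

```text
time_s: 14.0
eef_pos: [0.4788, -0.0806, 0.0729]
tcp_rot: [0.728, 0.686, -0.001, -0.001]
ft_force: [0.2, 0.4, 0.2]
grip_width: 0.0164
grip_force: 0.0
t 15.0 at [-0.0789 -0.0154] [ 0.4827 -0.0311  0.0743] F [ 0.  -0.7  1.8] w 0.0161
dp [1.65 0.   0.  ] rot [-0. -0.  0.]
scene ((330.6000061035156, 177.70001220703125), (10.521127700805664, 5.206331253051758), 49.39870071411133) [-0.1144  0.2413]
scene ((335.0500183105469, 163.15000915527344), (6.008327484130859, 6.324554920196533), 71.56504821777344) [-0.2082  0.2492]
scene ((289.9261779785156, 169.68853759765625), (15.119471549987793, 72.88127899169922), 84.80557250976562) [-0.1336  0.1032]
scene ((229.5, 164.5), (9.0, 29.0), 90.0) [-0.1214 -0.1086]
```

```bash
python3 -m inch '[{"dp":[0.08,0,0],"delta_rot":[0,0,0],"grip":-0.62},{"dp":[0.16,0,0],"delta_rot":[0,0,0],"grip":-0.62},{"dp":[0.24,0,0],"delta_rot":[0,0,0],"grip":-0.62},{"dp":[0.32,0,0],"delta_rot":[0,0,0],"grip":-0.62},{"dp":[0.4,0,0],"delta_rot":[0,0,0],"grip":-0.62}]' >/dev/null
python3 go.py -0.0787 0.15 0.074
python3 - <<'E'
from go import *
c=ctrl.camera("scene")
cv2.imwrite("pics/s4.png",cv2.resize(c["frame"][140:260,180:360],None,fx=4,fy=4))
E
```

```text
t 15.6 at [-0.0789  0.0249] [0.4851 0.0091 0.0743] F [-0.3 -0.8 -0.8] w 0.0159
dp [1.25 0.   0.  ] rot [-0. -0.  0.]
```

View pics/s4.png

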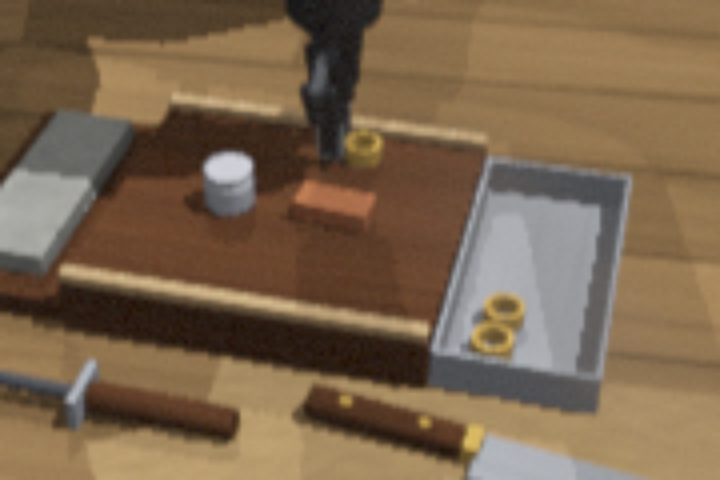

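The third ferrule (365,147) is cradled ahead of the fingers, and the stone and tin haven't moved.

```bash
python3 -m inch '[{"dp":[0.08,0,0],"delta_rot":[0,0,0],"grip":-0.62},{"dp":[0.16,0,0],"delta_rot":[0,0,0],"grip":-0.62},{"dp":[0.24,0,0],"delta_rot":[0,0,0],"grip":-0.62},{"dp":[0.32,0,0],"delta_rot":[0,0,0],"grip":-0.62},{"dp":[0.4,0,0],"delta_rot":[0,0,0],"grip":-0.62}]' >/dev/null
python3 -m inch '[{"dp":[0.08,0,0],"delta_rot":[0,0,0],"grip":-0.62},{"dp":[0.16,0,0],"delta_rot":[0,0,0],"grip":-0.62},{"dp":[0.24,0,0],"delta_rot":[0,0,0],"grip":-0.62},{"dp":[0.32,0,0],"delta_rot":[0,0,0],"grip":-0.62},{"dp":[0.4,0,0],"delta_rot":[0,0,0],"grip":-0.62}]' >/dev/null
python3 -m inch '[{"dp":[0.08,0,0],"delta_rot":[0,0,0],"grip":-0.62},{"dp":[0.16,0,0],"delta_rot":[0,0,0],"grip":-0.62},{"dp":[0.24,0,0],"delta_rot":[0,0,0],"grip":-0.62},{"dp":[0.32,0,0],"delta_rot":[0,0,0],"grip":-0.62},{"dp":[0.4,0,0],"delta_rot":[0,0,0],"grip":-0.62}]' >/dev/null
python3 -m inch '[{"dp":[0.05,0,0],"delta_rot":[0,0,0],"grip":-0.62},{"dp":[0.05,0,0],"delta_rot":[0,0,0],"grip":-0.62},{"dp":[0.05,0,-0.2],"delta_rot":[0,0,0],"grip":-0.62},{"dp":[0.05,0,-0.5],"delta_rot":[0,0,0],"grip":-0.62},{"dp":[0.05,0,-0.8],"delta_rot":[0,0,0],"grip":-0.62}]' >/dev/null
python3 -m inch '[{"dp":[-0.2,-0.2,-0.2],"delta_rot":[0,0,0],"grip":-0.62},{"dp":[-0.4,-0.4,-0.4],"delta_rot":[0,0,0],"grip":-0.62},{"dp":[-0.6,-0.6,-0.5],"delta_rot":[0,0,0],"grip":-0.62},{"dp":[-0.6,-0.8,-0.5],"delta_rot":[0,0,0],"grip":-0.62},{"dp":[-0.6,-0.8,-0.5],"delta_rot":[0,0,0],"grip":-0.62}]'
python3 - <<'E'
from go import *
c=ctrl.camera("scene")
cv2.imwrite("pics/s5.png",cv2.resize(c["frame"][140:260,180:360],None,fx=4,fy=4))
E
```

```text
time_s: 18.15
eef_pos: [0.4071, 0.0773, 0.2048]
tcp_rot: [0.728, 0.685, -0.0, -0.0]
ft_force: [0.3, 0.8, -0.0]
grip_width: 0.0164
grip_force: 0.0
```

View pics/s5.png

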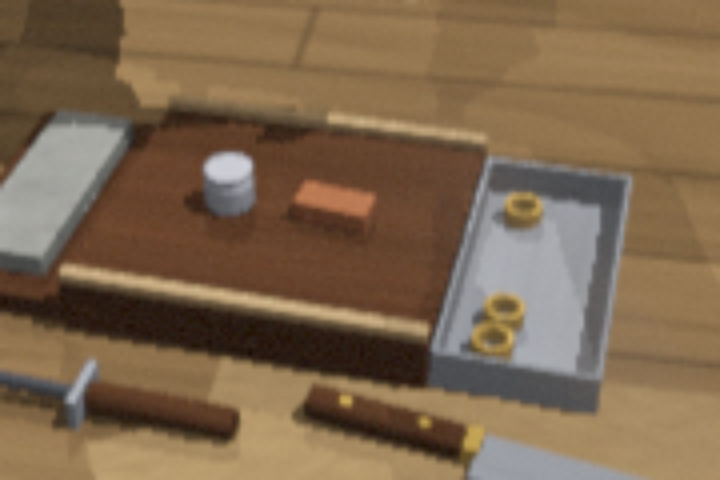

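All three ferrules are in the tray (524,208; 505,308; 493,340), the tin and stone are where they were, and the arm is clear.

```bash
python3 -c "from rig import ctrl; print(ctrl.hand_in())"
```

```text
the job is handed in; nothing more can be done
None
```

I swept all three ferrules over the board's open end into the catch tray, left the tin and the stone where they stood, and handed the job in at about 18 s with the arm clear.

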